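# Tip the stone comb out of its tray and weigh it

## Task

Weigh the comb-toothed stone. It lies flush in the dark wooden tray and offers no hold: press its end over the thumb hollow down until the other end tips up and it stays up by itself, then take it by the raised end and lay it gently, flat and centred, on the steel pan of the counter scale. Let go of it there, and leave the other two stones lying in their pockets and everything else on the table where it is.

Things in the scene. Friction and masses are not known exactly. Their poses are not given: they have to be found in the camera images.
- comb: The stone to weigh: flat milky-agate comb, a slab 120 x 44 x 7 mm, 72 to 113 g, 12 wide teeth along one long side (its -y side). Origin: centre of its underside. x runs along it from toe (-60 mm, the end over the thumb hollow) to heel (+60 mm, the end that tips up); y across; z out of its upper face. Slippery on wood. Starts flat in any one of the tray's three pockets.
- comb_toe (a point): Middle of the comb's underside edge at the toe, the end over the thumb hollow: comb frame (-60, 0, 0) mm.
- comb_heel (a point): Middle of the comb's underside edge at the heel, the end that tips up: comb frame (60, 0, 0) mm.
- comb_mid (a point): Centre of the comb's thickness: comb frame (0, 0, 3.5) mm.
- tray: Fixed dark-wood presentation tray, 167 (x) x 196 (y) x 40 mm high. Origin: on the table near its middle; x points away from the robot (yaw within 0.3 rad). Three like pockets side by side, centred at y = -62, 0, +62 mm, each 48 mm wide and 7 mm deep, so the stones lie flush with its top: flat bed 33 mm above the table from the back wall (x = 70 mm) to the ridge (x = 4 mm), then a hollow.
- ridge (a point): The middle pocket's ridge, tray frame (4, 0, 33) mm; the other pockets' lie 62 mm either side. From it the bed falls at 24 degrees towards the robot. A stone's middle lies 3 to 5 mm behind the ridge (+x side), so a light press on its toe rocks it about the ridge on to the ramp. Let go there it may fall back; drawn 5 to 10 mm down the ramp it stays tipped, heel some 15 mm above the tray's top.
- hollow (a point): Foot of the middle pocket's ramp, the thumb hollow, tray frame (-60, 0, 5) mm, 48 mm wide; the other hollows lie 62 mm either side. A vertical stop up to 18 mm above the table ends the ramp here; above it the end wall leans outward to x = -72 mm at the tray's top.
- scale: Fixed grey counter scale, housing 200 (x) x 170 mm (y), top 44 mm above the table and 50 mm at the display, which faces the robot. Origin: on the table under its middle; z up.
- pan_top (a point): Centre of the upper face of the scale's flat square steel pan, 100 x 100 x 3 mm, 66 mm above the table; the pan stands 19 mm clear above the housing on a stem, so a 120 mm stone may overhang it. x and y along its sides, z up.
- stone_square: Bystander: plain rectangular flat agate stone 120 x 44 x 7 mm in another pocket. Origin: centre of its underside.
- stone_round: Bystander: flat agate stone with rounded ends 120 x 40 x 7 mm in another pocket. Origin: centre of its underside.
- bangle_a: Bystander: loose stone bangle, 76 mm across, 10 mm thick, lying between tray and scale. Origin: its centre on the table.
- bangle_b: Bystander: loose stone bangle, 80 mm across, lying on the robot's left.
- bangle_c: Bystander: loose stone bangle, 76 mm across, lying on the robot's right.
- tweezers: Bystander: steel tweezers 140 mm long, lying beyond tray and scale.
- loupe: Bystander: small folding loupe, 28 mm high, on the table near the robot.
- gift_box: Bystander: square covered gift box 97 x 97 x 47 mm, beyond tray and scale.
Things that resemble listed ones, but are neither listed nor needed, are in the scene too. What is shaped like the comb but blue, orange or red is not meant.

How it is judged:
By the outcome, as a careful person would: the job done as asked, in the order asked, and still so for the second after the job is handed in, with the robot touching nothing.
It also fails if it takes over 58 s, if anything falls off the work surface, if the arm or the gripper's body presses on something with over 40 N, if the wrist force passes 120 N, or if a joint passes its speed limit or range.

## Robot

A 6-joint arm with a two-finger parallel gripper is mounted at the origin on the work surface. World frame = base frame: x ahead of the robot, y to its left, z up, the work surface at z = 0. Lengths are in mm, angles in rad, forces in N, time in s.
With the tool pointing down it reaches from about 350 to 975 mm from the base axis. Payload 7.1 kg.
Tool frame: the origin (TCP) lies at the very end of the fingers, on their centre line; the grasp point (between the pads) lies 19 mm behind it (ctrl.grip_point_offset is the distance from the TCP to the grasp point, in mm); z points along the fingers, y is the direction in which the jaws open and shut (so a half turn about z gives the same grasp; the last joint's range is limited). The gripper opens to 88 mm and grips with 3 to 60 N. Pads are 20 mm wide; open, the fingers measure 115 mm over their backs; the gripper's body (75 mm by 178 mm) begins 61 mm behind the grasp point.
Start: joints at [1.16, 0.423, 1.63, -0, 1.089, -0.019], TCP at [238.626, 577.635, 222.675] pointing down, gripper open.
Joint ranges: [-3, 3], [-0.9, 2.11], [0.09, 2.58], [-1.31, 4.45], [0.11, 2.69], [-2.54, 2.54]. Speed limits (rad/s): [2.39, 2.39, 3.01, 3.14, 3.14, 3.14].

## Interface

Orientations are given as a rotation vector (axis times angle).
In Python, from workcell import ctrl gives the robot as it stands.
- The arm moves only by the tool move_arm, never from a script. Its argument "increments" is one flat list of numbers, 5 for each row, row after row: the closure in counts, from 0 (fully open) to 255 (shut), then the shift along the tool's x, y, z in mm, then the turn about the tool's z in degrees. In form: [grip, dx, dy, dz, yaw, grip, dx, dy, dz, yaw, ...]. A call has 1 to 12 rows; each row is the pose to reach, as a shift and turn from the pose measured when the call began, along the tool's axes at that moment; what a row does not reach only later rows make up. A row lasts 1/8 s, in which the tool goes at most 62.5 mm and 10.7 degrees, less where a joint would pass 70% of its speed; a pose out of reach is approached as far as the arm can. A call with a gripper value outside its range is refused whole. The fingers move at their own pace and stop on an object; the grip force is fixed at half the most. Time passes only in rows, so rows that repeat a pose let the fingers close. It gives the time, the measured TCP pose, the force and the opening at its end, in the units of the state.
- ctrl.get_obs(): the state, without advancing time (a new reading comes with each control period).
- ctrl.get_image(name): name is "scene" or "top" or "wrist"; returns a dict with "frame" (400x640x3 uint8, red, green, blue), "vertical_fov" (degrees; the focal length in pixels is half the picture's height over the tangent of half this angle, whatever the lens; pixels are square), "cx", "cy" (the principal point, pixels), "distortion" ([k1, k2, p1, p2, k3] as OpenCV has them; the pictures are not rectified), "pose" (4x4, takes a point from camera to world coordinates); the wrist camera has in their place "mount" (4x4, takes a point from camera to tool coordinates, whose origin is the TCP and whose axes are the flange's). Camera axes: x right, y down, z forward; pixel columns grow to the right and rows downward; lengths in mm; the calibration is good to about 2 mm. A picture is of the moment at which its call begins: read the wrist's pose just before it. There is no depth.
- ctrl.close_job(): hands the job in, once; it reports no verdict.
The state is a dict: "t": time; "qpos": joint angles; "qvel": joint speeds; "joint_torque": joint torques, N m; "ee_pos": TCP position; "orientation": TCP orientation; "ft_force": force on the tool from outside, world axes, zero at the start; "moment": the same for the moment, N m; "width": finger opening in mm.
Only numpy, scipy, OpenCV 4.12 (cv2) and the standard library are available. Lean on these libraries where they do the work, as an engineer would, in place of code of your own. Each camera call takes 0.05 s, during which the arm holds its last target.

## Working session

There is one attempt and no reset: what is moved stays moved. The work goes in short steps, Python scripts to look and compute and a tool call to move; the robot and the scene stay as the last step left them, time stands still between calls to the robot, and variables do not carry over. Pictures are saved under pics/ and viewed, and the job is handed in when it is done.

Besides the shell and the picture viewer there is one more tool, called after "Call:" as name(argument=value, ...) on one line, values as JSON. move_arm: Moves the arm, as the interface text tells. Its arguments: {"type":"object","properties":{"increments":{"type":"array","items":{"type":"number"}}},"required":["increments"]}

```bash
mkdir -p pics; ls
cat > h.py <<'E'
import numpy as np, cv2, json
from workcell import ctrl
from scipy.spatial.transform import Rotation as R
def grab(n,tag):
    o=ctrl.get_obs(); d=ctrl.get_image(n)
    f=d['frame']; cv2.imwrite(f'pics/{tag}.png',f[:,:,::-1])
    T=np.eye(4)
    if 'pose' in d: P=np.array(d['pose'])
    else:
        T[:3,:3]=R.from_rotvec(o['orientation']).as_matrix(); T[:3,3]=o['ee_pos']; P=T@np.array(d['mount'])
    fl=200/np.tan(np.radians(d['vertical_fov'])/2)
    K=np.array([[fl,0,d['cx']],[0,fl,d['cy']],[0,0,1]])
    np.savez(f'pics/{tag}.npz',P=P,K=K,D=np.array(d['distortion'],float),f=f)
    return o
def ld(tag): return np.load(f'pics/{tag}.npz')
def px2w(tag,uv,z):
    c=ld(tag); uv=np.array(uv,float).reshape(-1,1,2)
    n=cv2.undistortPoints(uv,c['K'],c['D'])[:,0]
    r=np.c_[n,np.ones(len(n))]@c['P'][:3,:3].T; o=c['P'][:3,3]
    return o+r*((z-o[2])/r[:,2])[:,None]
def w2px(tag,p):
    c=ld(tag); Pi=np.linalg.inv(c['P'])
    return cv2.projectPoints(np.array(p,float).reshape(-1,3),cv2.Rodrigues(Pi[:3,:3])[0],Pi[:3,3],c['K'],c['D'])[0][:,0]
def crop(tag,x0,y0,x1,y1,s,out):
    f=ld(tag)['f'][y0:y1,x0:x1,::-1]; cv2.imwrite(f'pics/{out}.png',cv2.resize(f,None,fx=s,fy=s,interpolation=cv2.INTER_CUBIC))
E
python3 - <<'E'
from h import *
o=grab('scene','s0');grab('top','t0');grab('wrist','w0')
print({k:np.round(v,3) for k,v in o.items()})
for t in ('s0','t0','w0'): print(np.round(ld(t)['P'],3),ld(t)['K'][0,0],ld(t)['D'])
E
```

```text
pics
{'t': np.float64(0.0), 'qpos': array([ 1.16 ,  0.424,  1.631, -0.   ,  1.089, -0.019]), 'qvel': array([ 0.001,  0.   ,  0.   , -0.001, -0.   ,  0.   ]), 'joint_torque': array([-3.0000e-03, -5.4463e+01, -2.7367e+01,  6.4000e-02,  2.3000e-02,
       -0.0000e+00]), 'ee_pos': array([238.414, 577.145, 221.903]), 'orientation': array([-6.110e-01, -3.081e+00,  2.000e-03]), 'ft_force': array([ 0.064, -0.425, -0.7  ]), 'moment': array([-0.014, -0.018,  0.009]), 'width': np.float64(87.832)}
[[ 3.170000e-01  7.590000e-01 -5.690000e-01  1.189557e+03]
 [ 9.490000e-01 -2.500000e-01  1.940000e-01 -2.423770e+02]
 [ 5.000000e-03 -6.010000e-01 -7.990000e-01  1.101013e+03]
 [ 0.000000e+00  0.000000e+00  0.000000e+00  1.000000e+00]] 509.82909696566884 [0.02526079 0.         0.         0.         0.        ]
[[ 1.900000e-02 -9.980000e-01  5.300000e-02  3.987310e+02]
 [-1.000000e+00 -1.900000e-02  5.000000e-03 -2.911000e+00]
 [-4.000000e-03 -5.300000e-02 -9.990000e-01  1.430431e+03]
 [ 0.000000e+00  0.000000e+00  0.000000e+00  1.000000e+00]] 428.219406363022 [0.02834184 0.         0.         0.         0.        ]
[[ 3.83000e-01  8.84000e-01  2.67000e-01  1.64115e+02]
 [ 9.24000e-01 -3.66000e-01 -1.14000e-01  6.08448e+02]
 [-3.00000e-03  2.90000e-01 -9.57000e-01  3.83720e+02]
 [ 0.00000e+00  0.00000e+00  0.00000e+00  1.00000e+00]] 333.5918757135682 [-0.05571983  0.          0.          0.          0.        ]
```

View pics/s0.png

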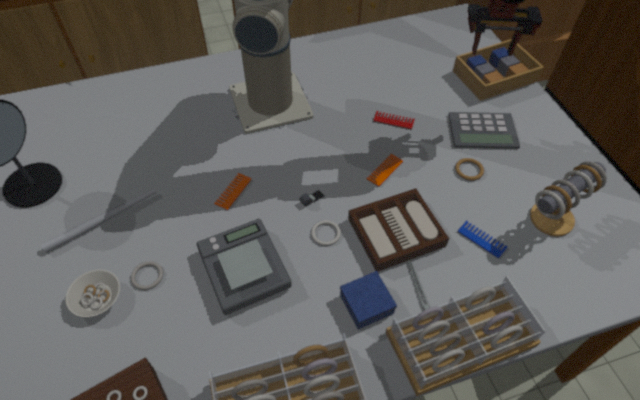

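View pics/t0.png

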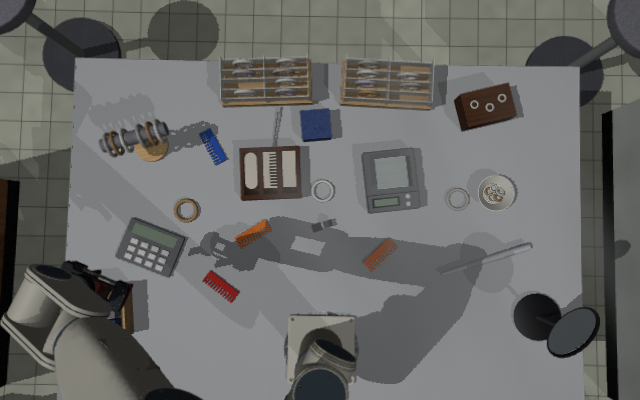

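View pics/w0.png

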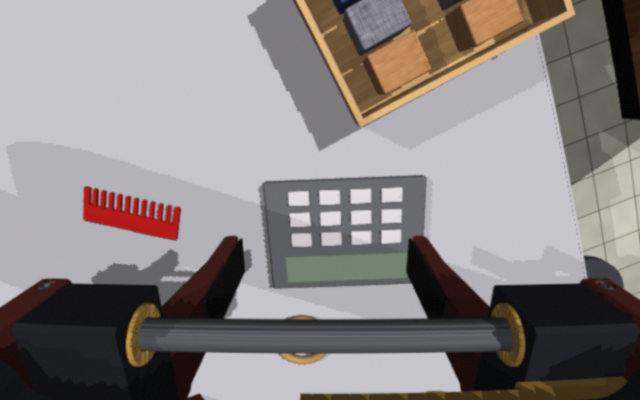

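The comb could be confused with these, in `top` pixels:
- the blue comb (213,147)
- the orange combs (253,234) and (380,254)
- the red comb (221,286)
- in the tray, the round stone (251,170) and the square stone (289,170)

The milky toothed stone in the tray's middle pocket (270,170) fits the description. I'll check it close up.

Run:
```python
from h import *
crop('t0',230,135,340,210,7,'t0c'); crop('t0',350,140,440,220,7,'t0p'); crop('s0',340,185,455,270,6,'s0c'); crop('s0',190,210,300,315,5,'s0p')
```

```text
(no output)
```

View pics/t0c.png

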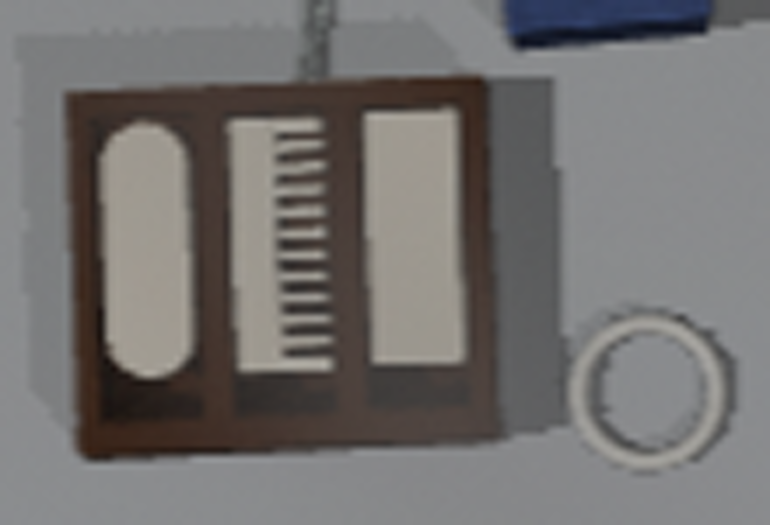

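View pics/t0p.png

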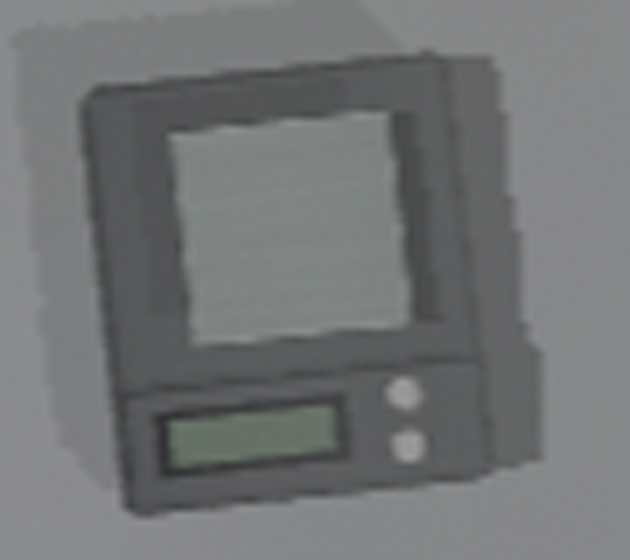

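View pics/s0c.png

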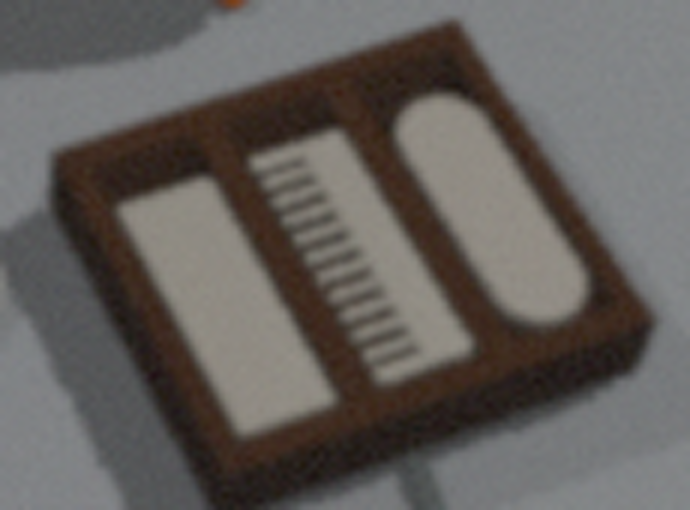

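View pics/s0p.png

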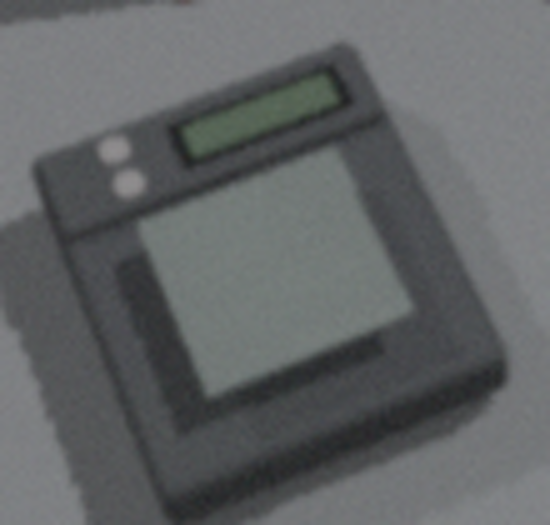

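Run:
```python
from h import *
def un(p,x0,y0,s): return (np.array(p,float)+.5)/s-.5+[x0,y0]
def rep(n,tag,p,z):
    w=px2w(tag,p,z)[:,:2]; print(n,np.round(w,1).tolist(),'c',np.round(w.mean(0),1))
    e=np.roll(w,-1,0)-w; print('  len',np.round(np.linalg.norm(e,axis=1),1),'ang',np.round(np.degrees(np.arctan2(e[:,1],e[:,0])),1))
rep('comb t','t0',un([(226,119),(322,117),(334,372),(238,374)],230,135,7),40)
rep('comb s','s0',un([(475,350),(378,385),(248,157),(345,127)],340,185,6),40)
rep('tray t','t0',un([(66,92),(487,78),(497,437),(84,452)],230,135,7),40)
rep('tray s','s0',un([(653,318),(222,470),(55,155),(460,22)],340,185,6),40)
rep('pan t','t0',un([(168,133),(390,112),(412,326),(192,347)],350,140,7),66)
rep('pan s','s0',un([(414,310),(207,398),(137,222),(340,148)],190,210,5),66)
```

```text
comb t [[638.8, 206.2], [640.6, 161.4], [521.2, 152.9], [519.4, 197.5]] c [580.  179.5]
  len [ 44.8 119.7  44.7 119.7] ang [ -87.7 -175.9   92.3    4.2]
comb s [[642.6, 205.9], [645.5, 161.6], [524.6, 155.6], [523.0, 201.3]] c [583.9 181.1]
  len [ 44.4 121.1  45.7 119.8] ang [ -86.3 -177.1   92.     2.2]
tray t [[650.0, 281.2], [660.4, 84.7], [492.3, 76.4], [481.6, 268.0]] c [571.1 177.6]
  len [196.8 168.3 192.  168.9] ang [ -87.  -177.2   93.2    4.5]
tray s [[651.4, 281.8], [662.1, 86.9], [497.9, 77.9], [486.3, 272.5]] c [574.4 179.8]
  len [195.2 164.4 195.  165.4] ang [ -86.9 -176.9   93.4    3.2]
pan t [[618.4, -156.4], [629.9, -257.7], [531.8, -268.7], [520.3, -168.7]] c [ 575.1 -212.9]
  len [101.9  98.7 100.7  98.8] ang [ -83.5 -173.6   96.5    7.1]
pan s [[621.1, -156.3], [634.8, -255.7], [535.5, -266.9], [525.7, -166.7]] c [ 579.3 -211.4]
  len [100.3  99.9 100.7  96. ] ang [ -82.2 -173.6   95.6    6.2]
```

The crops confirm it. The milky comb is in the middle pocket, teeth toward −y, centre about (582,180), yaw about 3°. The two cameras agree within 4 mm on both tray and pan, with the pan at (577,−212), yaw about 6.5°. Next I'll move above the tray for a closer wrist view.

```bash
cat >> h.py <<'E'
def inc(p,yawdeg):
    """p world TCP, yawdeg world angle of tool y; prints shift in tool axes + turn"""
    o=ctrl.get_obs(); M=R.from_rotvec(o['orientation']).as_matrix()
    d=M.T@(np.array(p)-np.array(o['ee_pos'])); a=np.degrees(np.arctan2(M[1,1],M[0,1]))
    t=-(((yawdeg-a)+90)%180-90)
    print('inc',np.round(d,1),'turn',round(t,1),'| at',np.round(o['ee_pos'],1),'yaw',round(a,2),'F',np.round(o['ft_force'],2),'w',round(float(o['width']),1),'t',round(float(o['t']),2))
E
python3 - <<'E'
from h import *
inc((560,178,200),93.2)
E
```

```text
inc [-449.6 -246.3   22.4] turn -25.6 | at [238.5 577.3 222.1] yaw 67.55 F [0.69 0.53 0.18] w 87.6 t 0.15
```

Call:
move_arm(increments=[255,-450,-246,22,-25.6,255,-450,-246,22,-25.6,255,-450,-246,22,-25.6,255,-450,-246,22,-25.6,255,-450,-246,22,-25.6,255,-450,-246,22,-25.6,255,-450,-246,22,-25.6,255,-450,-246,22,-25.6,255,-450,-246,22,-25.6,255,-450,-246,22,-25.6,255,-450,-246,22,-25.6,255,-450,-246,22,-25.6])

```text
t: 1.65
ee_pos: [559.5, 179.5, 200.4]
orientation: [0.09, -3.14, 0.001]
ft_force: [0.5, 0.1, 0.1]
width: 0.6
```

Run:
```python
from h import *
inc((560,178,200),93.2); grab('wrist','w1')
```

```text
inc [-0.4 -1.5  0.4] turn 0.1 | at [559.5 179.5 200.4] yaw 93.27 F [0.49 0.13 0.12] w 0.6 t 1.65
```

View pics/w1.png

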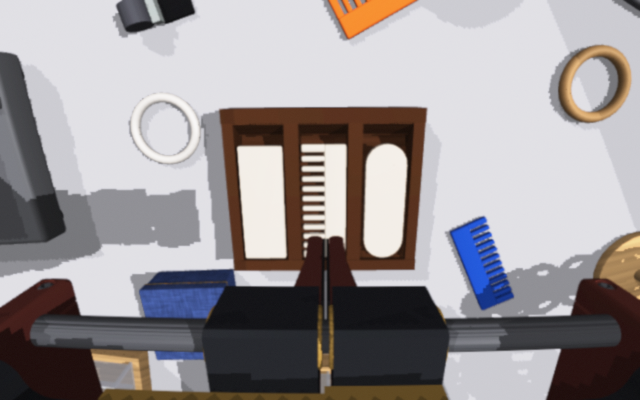

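Run:
```python
from h import *
print(np.round(ld('w1')['P'],2)); crop('w1',210,95,440,280,3.4,'w1c')
```

```text
[[-6.0000e-02  9.6000e-01  2.9000e-01  4.7923e+02]
 [ 1.0000e+00  5.0000e-02  1.0000e-02  1.7554e+02]
 [-0.0000e+00  2.9000e-01 -9.6000e-01  3.6224e+02]
 [ 0.0000e+00  0.0000e+00  0.0000e+00  1.0000e+00]]
```

View pics/w1c.png

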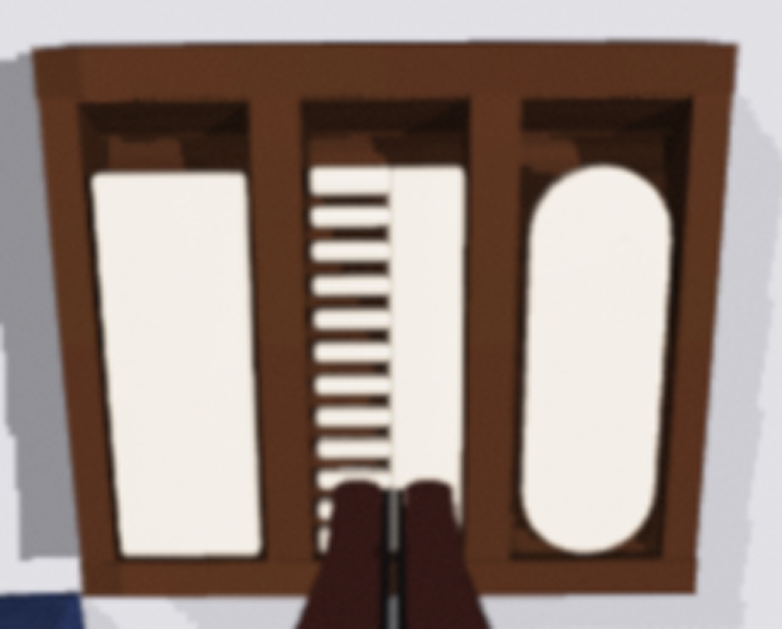

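Run:
```python
from h import *
def un(p,x0,y0,s): return (np.array(p,float)+.5)/s-.5+[x0,y0]
f=lambda p:print(np.round(px2w('w1',un(p,210,95,3.4),40)[:,:2],1).tolist())
f([(310,167),(464,166)]); f([(33,50),(737,44),(695,590),(86,592)]); f([(301,102),(470,100),(690,98),(78,102)]); f([(463,480),(265,556),(92,175),(247,173)])
```

```text
[[521.3, 153.8], [518.5, 197.3]]
[[493.0, 75.9], [480.5, 270.2], [647.8, 280.7], [659.6, 87.1]]
[[503.3, 150.7], [500.2, 197.6], [495.9, 259.0], [506.6, 88.2]]
[[614.1, 204.1], [643.4, 144.0], [526.8, 91.9], [523.9, 136.0]]
```

Run:
```python
from h import *
inc((534.5,176.2,48),93.6)
```

```text
inc [ 25.2  -1.6 152.5] turn -0.3 | at [559.6 179.4 200.5] yaw 93.27 F [-0.62  0.46  0.68] w 0.4 t 1.7
```

Call:
move_arm(increments=[255,25,-1.6,60,-0.3,255,25,-1.6,110,-0.3,255,25,-1.6,140,-0.3,255,25,-1.6,152.5,-0.3,255,25,-1.6,152.5,-0.3,255,25,-1.6,152.5,-0.3])

```text
t: 2.45
ee_pos: [535.7, 176.7, 49.3]
orientation: [-0.098, 3.138, -0.001]
ft_force: [-0.4, -0.2, 0.8]
width: 0.5
```

Run:
```python
from h import *
inc((534.5,176.2,24),93.6); grab('wrist','w2'); crop('w2',200,100,460,280,3,'w2c'); grab('scene','s2'); crop('s2',320,120,480,280,4,'s2c')
```

```text
inc [ 1.2 -0.4 25.3] turn -0.0 | at [535.7 176.7  49.3] yaw 93.58 F [-0.42 -0.15  0.8 ] w 0.5 t 2.45
```

View pics/w2c.png

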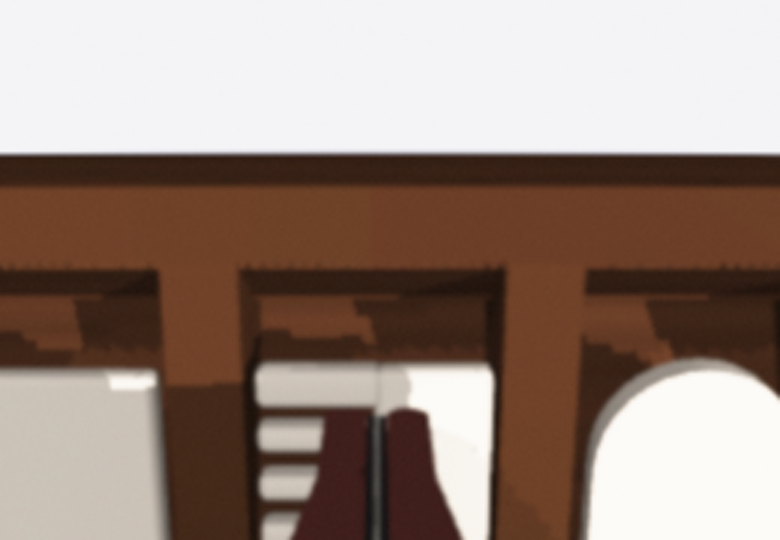

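View pics/s2c.png

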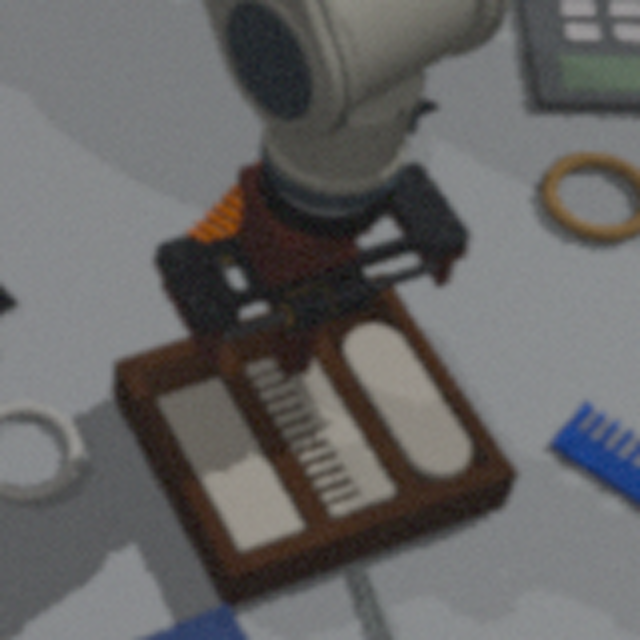

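Call:
move_arm(increments=[255,1,0,6,0,255,1,0,9,0,255,1,0,12,0,255,1,0,15,0,255,1,0,18,0,255,1,0,20,0,255,1,0,20,0])

```text
t: 3.42
ee_pos: [534.6, 176.5, 29.2]
orientation: [-0.098, 3.139, -0.001]
ft_force: [0.2, 0.2, -0.8]
width: 0.9
```

Run:
```python
from h import *
inc((534.5,176.2,24),93.6); grab('wrist','w3'); crop('w3',200,100,460,280,3,'w3c'); grab('scene','s3'); crop('s3',320,120,480,280,4,'s3c')
```

```text
inc [ 0.1 -0.3  5.2] turn -0.0 | at [534.6 176.5  29.2] yaw 93.57 F [ 0.21  0.16 -0.77] w 0.9 t 3.42
```

View pics/w3c.png

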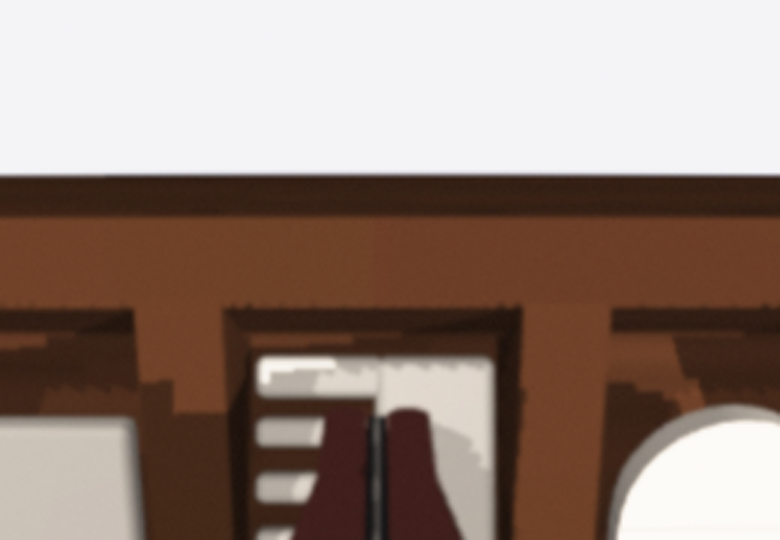

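View pics/s3c.png

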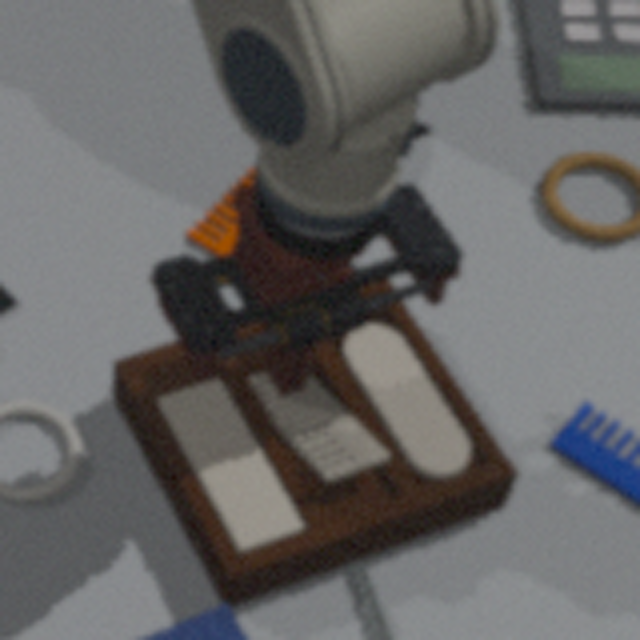

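The toe is going down and the heel is rising. I'll press on to the ramp.

Call:
move_arm(increments=[255,0,0,2,0,255,0,0,3.5,0,255,0,0,4.5,0,255,0,0,4.5,0])

```text
t: 4.03
ee_pos: [535.1, 176.6, 25.9]
orientation: [-0.098, 3.137, -0.0]
ft_force: [-3.3, -0.9, 11.0]
width: 0.4
```

Call:
move_arm(increments=[255,1.5,0,1.2,0,255,3,0,1.9,0,255,4.5,0,2.6,0,255,6,0,3.2,0,255,7.5,0,3.9,0,255,8.5,0,4.4,0,255,8.5,0,4.4,0])

```text
t: 4.9
ee_pos: [528.7, 176.7, 23.0]
orientation: [-0.098, 3.133, 0.002]
ft_force: [0.1, 0.5, 11.5]
width: 0.3
```

Run:
```python
from h import *
inc((534.5,176.2,24),93.6); grab('wrist','w4'); crop('w4',200,100,460,280,3,'w4c'); grab('scene','s4'); crop('s4',320,120,480,280,4,'s4c')
```

```text
inc [-5.7 -0.9 -0.9] turn -0.0 | at [528.7 176.7  23. ] yaw 93.57 F [ 0.09  0.49 11.47] w 0.3 t 4.9
```

View pics/w4c.png

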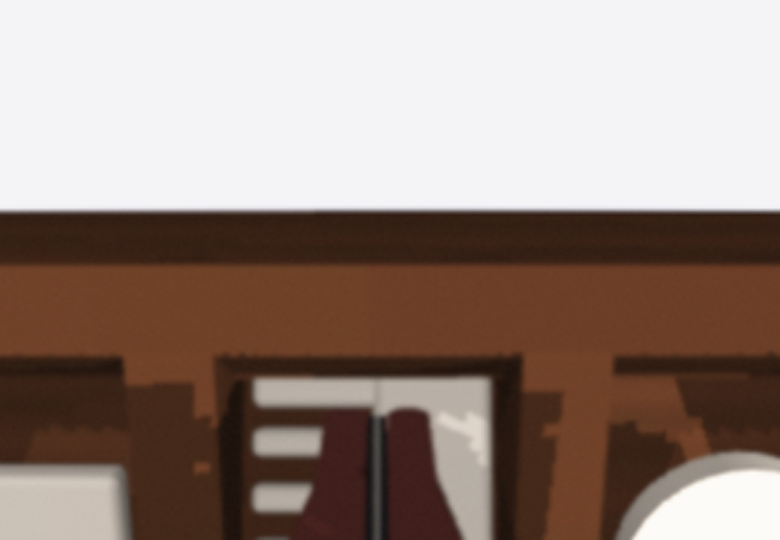

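View pics/s4c.png

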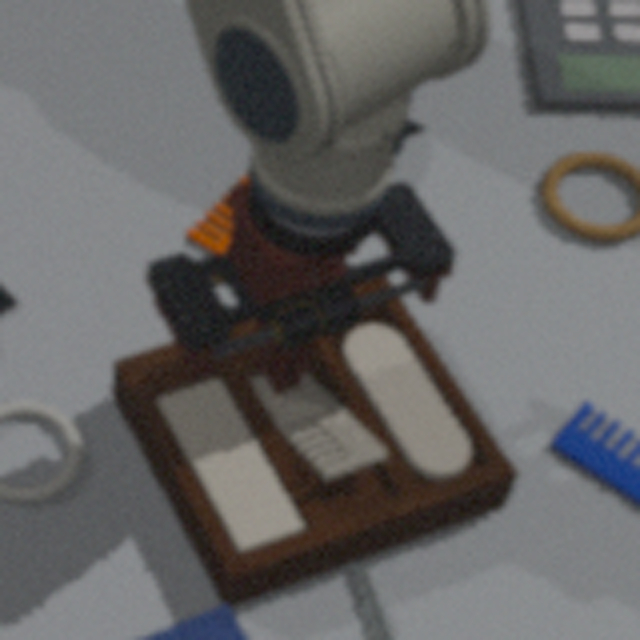

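Run:
```python
from h import *
a=np.radians(3.6)
for s in (54,58,62,66):
    c,sn=np.cos(np.radians(24)),np.sin(np.radians(24))
    x=4-s*c-7*sn; z=33-s*sn+7*c
    p=np.array([573.6+x*np.cos(a),178.7+x*np.sin(a),z]); print(s,np.round(p,1),(w2px('w4',[p])[0]-[200,100])*3)
```

```text
54 [525.5 175.7  17.4] [369.18684388 439.09346613]
58 [521.9 175.4  15.8] [369.17383671 417.0716479 ]
62 [518.2 175.2  14.2] [369.16122617 395.1438896 ]
66 [514.6 175.   12.6] [369.14900844 373.31312638]
```

The toe's row of 378 puts it about 65 mm down from the ridge, so the stone has been drawn about 9 mm. I'll lift off gently and check that it stays up.

Call:
move_arm(increments=[255,1.5,0,-2,0,255,1.5,0,-6,0,255,1.5,0,-15,0,255,1.5,0,-40,0,255,1.5,0,-80,0,0,1.5,0,-110,0,0,1.5,0,-110,0])

```text
t: 5.88
ee_pos: [528.0, 177.0, 135.6]
orientation: [-0.098, 3.128, 0.004]
ft_force: [-0.5, 0.4, 0.2]
width: 17.3
```

Run:
```python
from h import *
inc((534.5,176.2,24),93.6); grab('wrist','w5'); crop('w5',160,120,480,360,2.4,'w5c'); grab('scene','s5'); crop('s5',340,180,460,280,6,'s5c')
```

```text
inc [ -5.2  -1.4 111.7] turn -0.0 | at [528.  177.  135.6] yaw 93.57 F [-0.52  0.44  0.21] w 17.3 t 5.88
```

View pics/w5c.png

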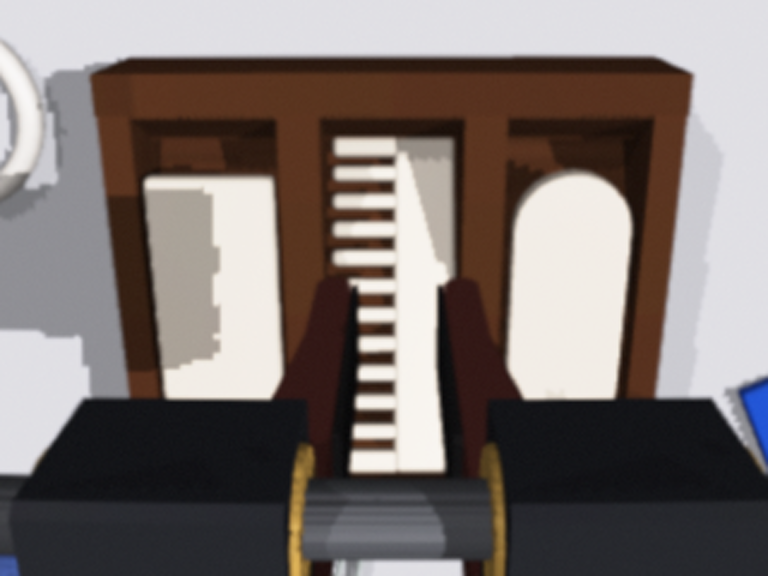

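View pics/s5c.png

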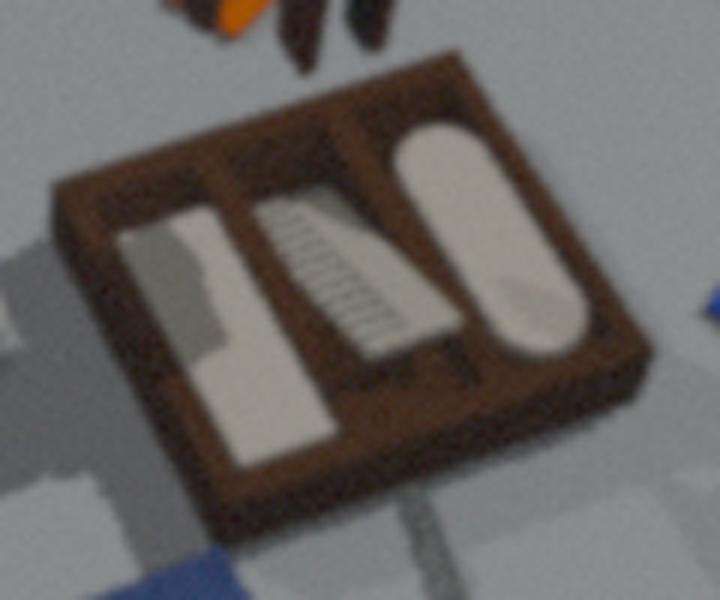

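Run:
```python
from h import *
def un(p,x0,y0,s): return (np.array(p,float)+.5)/s-.5+[x0,y0]
def ray(tag,uv):
    a=px2w(tag,[uv],0)[0]; b=ld(tag)['P'][:3,3]; d=a-b; return b,d/np.linalg.norm(d)
for n,(w,s) in {'heel-y':((349,470),(374,358)),'heel+y':((446,471),(464,322)),'toe-y':((333,138),(256,208)),'toe+y':((455,139),(330,186))}.items():
    o1,d1=ray('w5',un([w],160,120,2.4)[0]); o2,d2=ray('s5',un([s],340,180,6)[0])
    A=np.c_[d1,-d2]; t=np.linalg.lstsq(A,o2-o1,rcond=None)[0]; p,q=o1+d1*t[0],o2+d2*t[1]
    print(n,np.round((p+q)/2,1),'gap',np.round(np.linalg.norm(p-q),1))
a=np.radians(3.6)
for s in (62,65,68,70):
  for e in (0,120):
    x=4-(s-e)*np.cos(.419)-7*np.sin(.419);z=33-(s-e)*np.sin(.419)+7*np.cos(.419)
    p=np.array([573.6+x*np.cos(a),178.7+x*np.sin(a),z]); print(s,e,np.round(p,1),(w2px('w5',[p])[0]-[160,120])*2.4,(w2px('s5',[p])[0]-[340,180])*6)
```

```text
heel-y [627.5 166.   53.7] gap 0.2
heel+y [624.7 203.4  57. ] gap 5.7
toe-y [517.8 158.6  15. ] gap 11.8
toe+y [515.1 199.9   8.5] gap 4.0
62 0 [518.2 175.2  14.2] [392.09175441 148.70758248] [275.346047   196.18899675]
62 120 [627.6 182.1  63. ] [392.5026099  488.41176197] [411.70634596 332.76450521]
65 0 [515.5 175.   12.9] [392.08295616 140.57018632] [272.20122729 193.03846043]
65 120 [624.9 181.9  61.8] [392.49091958 479.65571934] [408.02512961 329.07831594]
68 0 [512.8 174.9  11.7] [392.07422851 132.45350589] [269.06825862 189.89976286]
68 120 [622.2 181.8  60.6] [392.47930257 470.90897161] [404.35897507 325.40716275]
70 0 [510.9 174.8  10.9] [392.06844924 127.05399333] [266.98616322 187.8138415 ]
70 120 [620.3 181.6  59.7] [392.47159863 465.08315866] [401.92319335 322.96803453]
```

The comb stays tipped, with its heel's top edge near (623.5,182.5,61). I'll now go to the heel with the gripper partly open.

Run:
```python
from h import *
inc((619,182.5,110),93.6);inc((619,182.5,50),93.6)
```

```text
inc [-92.9   0.3  23.6] turn -0.0 | at [526.2 176.4 132.9] yaw 93.57 F [-0.03  0.32  0.55] w 24.8 t 5.97
inc [-92.5   0.2  83.6] turn -0.0 | at [526.2 176.4 132.9] yaw 93.57 F [-0.03  0.32  0.55] w 24.8 t 5.97
```

Call:
move_arm(increments=[75,-50,0,12,0,75,-92.5,0,23,0,75,-92.5,0,23,0,75,-92.5,0,23,0,75,-92.5,0,23,0,75,-92.5,0,23,0])

```text
t: 6.72
ee_pos: [617.9, 182.3, 110.9]
orientation: [-0.098, 3.133, 0.002]
ft_force: [-0.4, -0.4, -0.5]
width: 62.1
```

Run:
```python
from h import *
inc((619,182.5,50),93.6); grab('wrist','w6'); crop('w6',160,120,480,360,2.4,'w6c')
```

```text
inc [-0.7  0.1 60.9] turn -0.0 | at [617.9 182.3 110.9] yaw 93.59 F [-0.35 -0.41 -0.5 ] w 62.1 t 6.72
```

View pics/w6c.png

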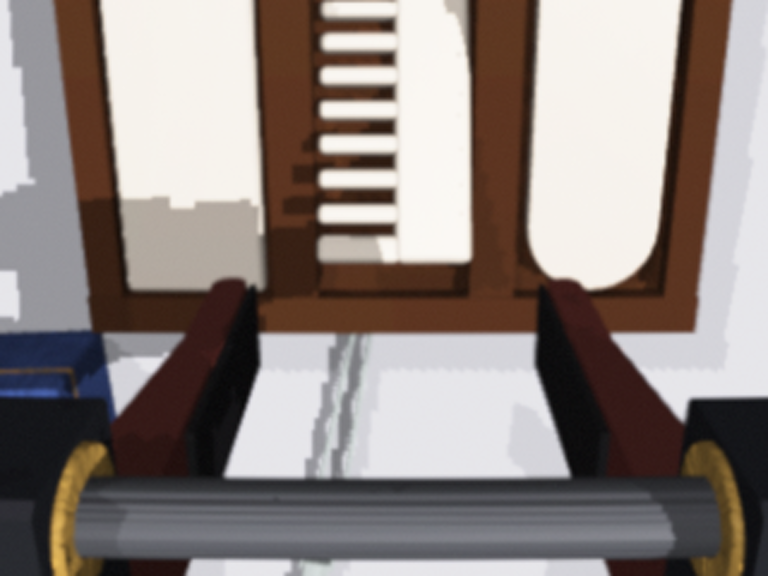

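Run:
```python
from h import *
def un(p,x0,y0,s): return (np.array(p,float)+.5)/s-.5+[x0,y0]
print(np.round(px2w('w6',un([(319,262),(472,263),(318,210),(472,210)],160,120,2.4),61),1))
```

```text
[[623.7 160.7  61. ]
 [621.3 204.1  61. ]
 [608.2 159.9  61. ]
 [605.5 202.6  61. ]]
```

The heel's top edge measures 43.5 mm wide at z=61, centred at (622.5,182.4), which matches. I'll descend to tip z≈50 and then close.

Call:
move_arm(increments=[75,0,0,35,0,75,0,0,50,0,75,0,0,58,0,75,0,0,61.5,0,75,0,0,61.5,0,75,0,0,61.5,0])

```text
t: 7.52
ee_pos: [619.1, 182.5, 50.2]
orientation: [-0.098, 3.132, 0.002]
ft_force: [0.1, 0.4, 1.2]
width: 62.1
```

Run:
```python
from h import *
inc((618,182.5,50),93.6); grab('wrist','w7'); crop('w7',160,120,480,360,2.4,'w7c')
```

```text
inc [1.1 0.1 0.2] turn -0.0 | at [619.1 182.5  50.2] yaw 93.59 F [0.13 0.42 1.19] w 62.1 t 7.53
```

View pics/w7c.png

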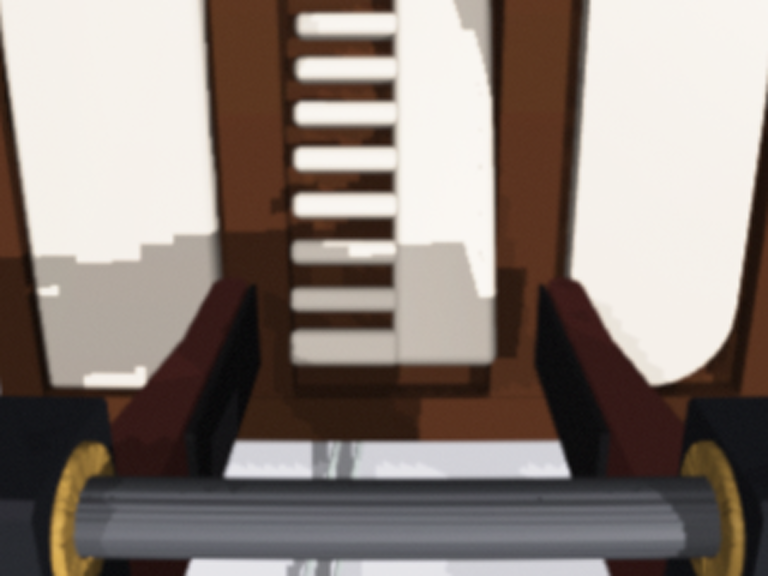

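Call:
move_arm(increments=[75,2,0,0,0,150,2,0,0,0,255,2,0,0,0,255,2,0,0,0,255,2,0,0,0,255,2,0,0,0,255,2,0,0,0])

```text
t: 8.45
ee_pos: [617.1, 182.4, 50.2]
orientation: [-0.098, 3.132, 0.002]
ft_force: [0.4, 0.2, 1.3]
width: 43.4
```

Run:
```python
from h import *
inc((618,182.5,50),93.6); grab('wrist','w8'); crop('w8',160,120,480,360,2.4,'w8c')
```

```text
inc [-0.9  0.1  0.2] turn -0.0 | at [617.1 182.4  50.2] yaw 93.59 F [0.41 0.18 1.27] w 43.4 t 8.45
```

View pics/w8c.png

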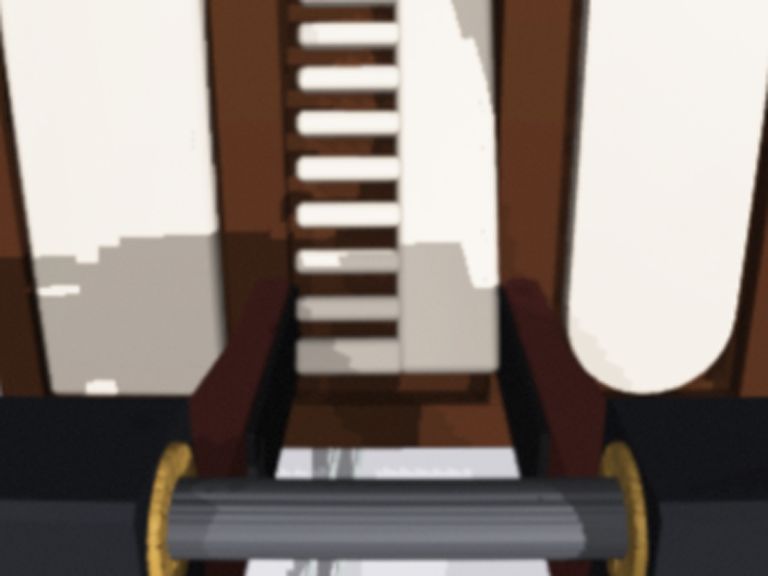

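Call:
move_arm(increments=[255,0,0,-3,0,255,0,0,-8,0,255,0,0,-16,0,255,0,0,-28,0,255,0,0,-42,0,255,0,0,-60,0,255,0,0,-80,0,255,0,0,-100,0,255,0,0,-110,0,255,0,0,-110,0])

```text
t: 9.75
ee_pos: [616.6, 182.3, 161.2]
orientation: [-0.098, 3.13, 0.003]
ft_force: [-0.1, 0.6, -0.5]
width: 43.4
```

Run:
```python
from h import *
inc((618,182.5,160),93.6); grab('wrist','w9'); crop('w9',160,120,480,360,2.4,'w9c');grab('scene','s9'); crop('s9',300,120,460,280,4.5,'s9c')
```

```text
inc [-1.4  0.1  1.2] turn -0.0 | at [616.6 182.3 161.2] yaw 93.59 F [-0.05  0.64 -0.46] w 43.4 t 9.75
```

View pics/w9c.png

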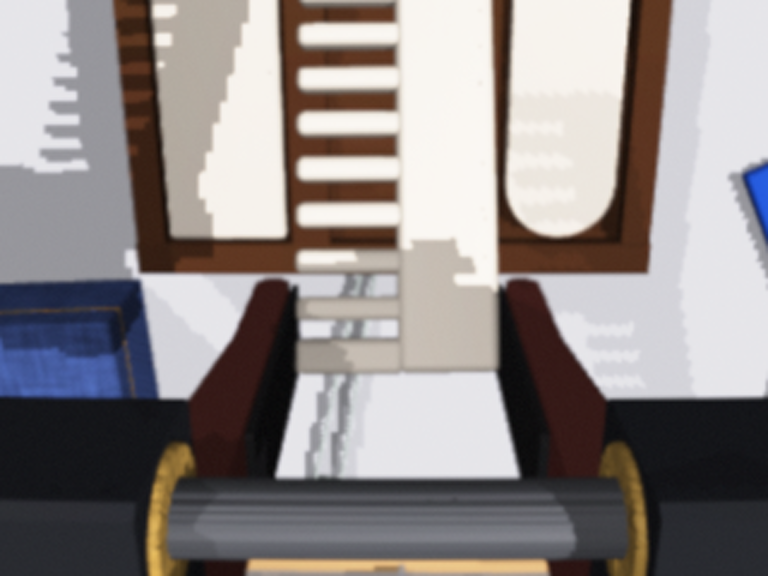

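View pics/s9c.png

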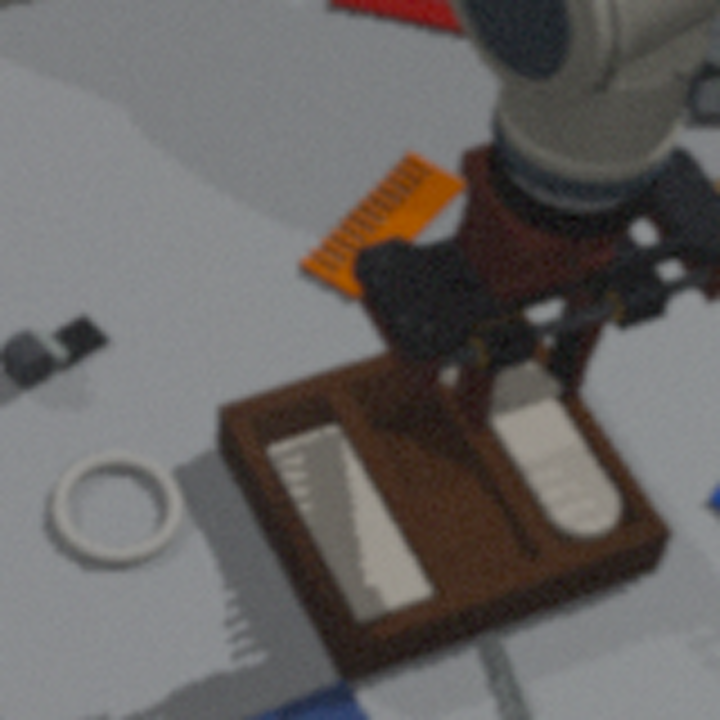

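Run:
```python
from h import *
def un(p,x0,y0,s): return (np.array(p,float)+.5)/s-.5+[x0,y0]
print(np.round(px2w('w8',un([(296,373),(498,371)],160,120,2.4),61),1),np.round(px2w('w9',un([(296,373),(498,370)],160,120,2.4),61+111),1))
crop('w9',200,0,440,200,3.3,'w9d')
```

```text
[[623.5 161.6  61. ]
 [620.3 204.3  61. ]] [[623.1 161.5 172. ]
 [619.7 204.2 172. ]]
```

View pics/w9d.png

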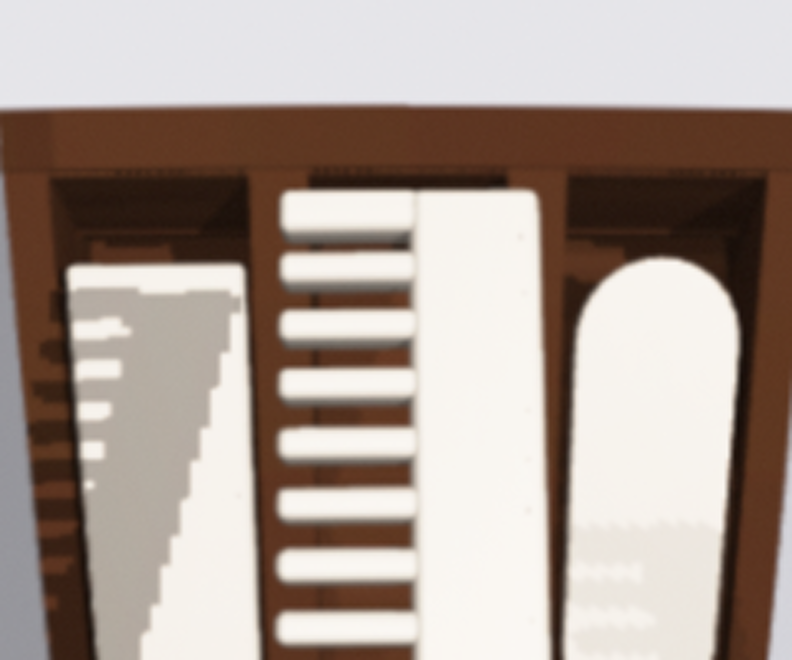

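Run:
```python
from h import *
a=np.radians(3.6)
for t in (16,20,22,24,26,28):
    r=np.radians(t); p=np.array([621.5,182.9,172])-120*np.array([np.cos(r)*np.cos(a),np.cos(r)*np.sin(a),np.sin(r)])
    l=p+[0,22,0]; m=p-[0,22,0]
    print(t,(w2px('w9',[p,l,m])-[200,0])*3.3)
```

```text
16 [[412.17140135 125.32114894]
 [555.10026236 135.30784435]
 [268.67766511 116.35494295]]
20 [[412.20498761 150.83005372]
 [548.48225341 160.26857159]
 [275.40730379 142.26910159]]
22 [[412.22222185 164.00481565]
 [545.41091355 173.1888694 ]
 [278.53308274 155.63451068]]
24 [[412.23970387 177.4193091 ]
 [542.48765251 186.36106825]
 [281.50993177 169.23207313]]
26 [[412.25740343 191.04696947]
 [539.70524528 199.75796387]
 [284.34511966 183.03551405]]
28 [[412.27529345 204.86393199]
 [537.05688083 213.35508703]
 [287.04549749 197.02124611]]
```

The grip held with no droop: tilt is about 25°, and the heel is at the same image row as before. Next I'll carry it over the pan at height.

Run:
```python
from h import *
inc((625,-207.4,160),96.4)
```

```text
inc [  15.2 -389.3   -0.8] turn -2.8 | at [615.8 182.1 159.7] yaw 93.59 F [-0.4  -0.22 -1.01] w 43.3 t 9.85
```

Call:
move_arm(increments=[255,1,-25,-8,0,255,3,-70,-8,0,255,5,-125,-8,-1,255,7,-180,-8,-1,255,9,-235,-8,-2,255,11,-290,-8,-2,255,13,-340,-5,-2.8,255,15,-375,-2,-2.8,255,15,-389,-1,-2.8,255,15,-389,-1,-2.8,255,15,-389,-1,-2.8,255,15,-389,-1,-2.8])

```text
t: 11.35
ee_pos: [625.3, -205.7, 160.3]
orientation: [-0.177, 3.129, 0.002]
ft_force: [0.1, 0.3, 0.1]
width: 43.5
```

Run:
```python
from h import *
inc((625,-207.4,160),96.4); grab('wrist','wa'); grab('scene','sa');crop('sa',160,150,330,320,4.5,'sac')
```

```text
inc [ 0.5 -1.6  0.3] turn 0.1 | at [ 625.3 -205.7  160.3] yaw 96.47 F [0.11 0.28 0.12] w 43.5 t 11.35
```

View pics/wa.png

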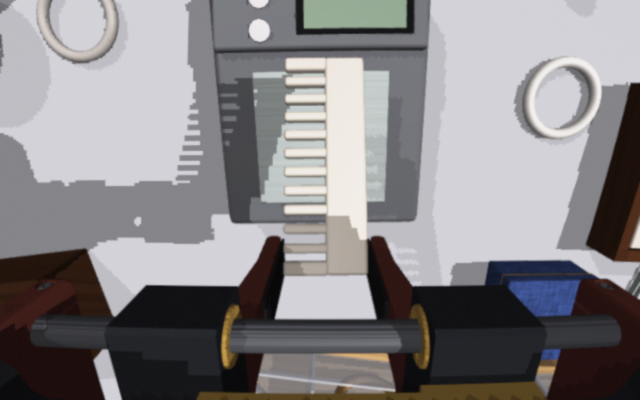

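View pics/sac.png

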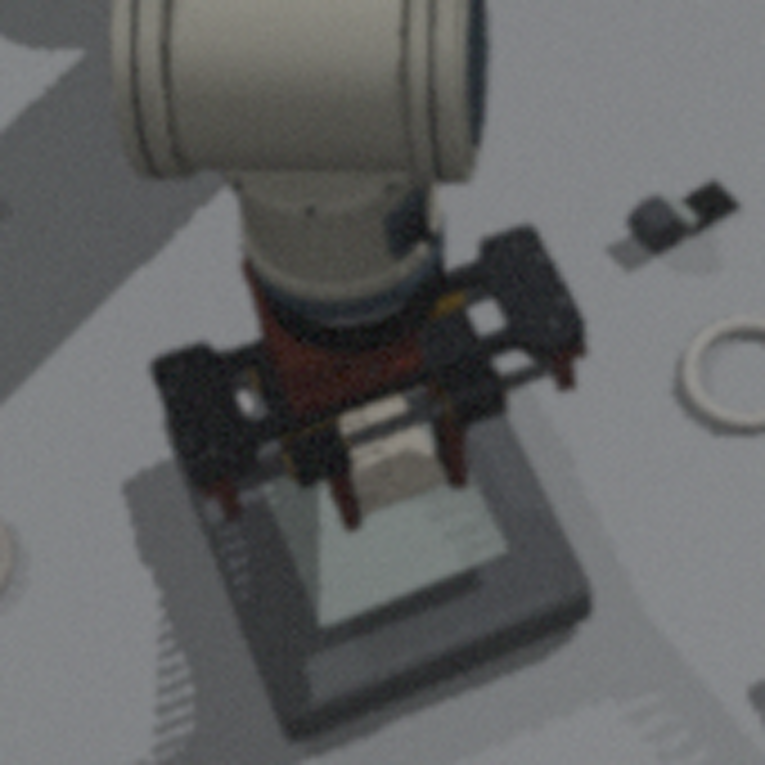

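Run:
```python
from h import *
crop('wa',225,40,415,230,4,'wac')
```

```text
(no output)
```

View pics/wac.png

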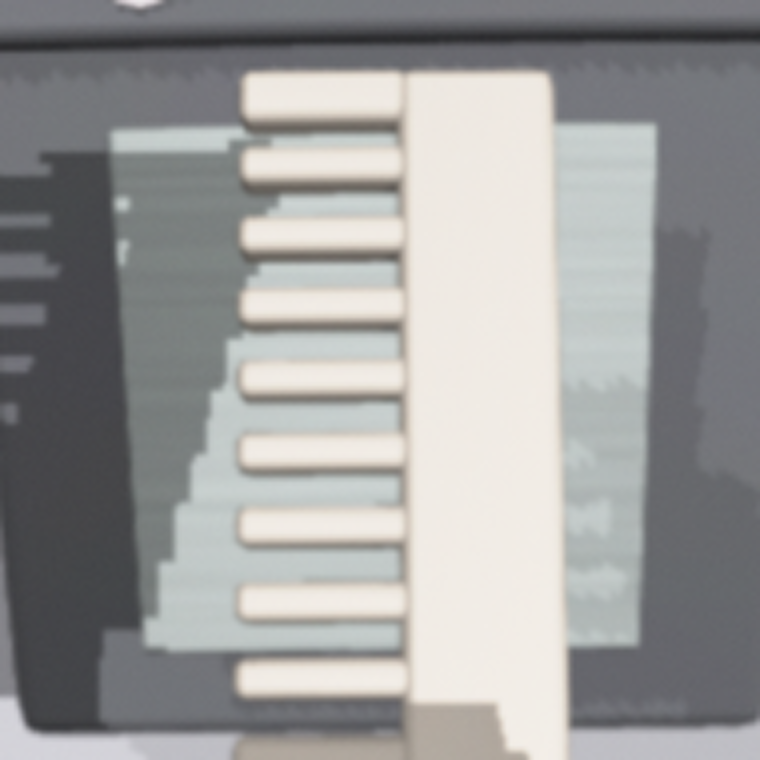

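Run:
```python
from h import *
def un(p,x0,y0,s): return (np.array(p,float)+.5)/s-.5+[x0,y0]
w=px2w('wa',un([(111,131),(657,124),(639,646),(146,650)],225,40,4),66)[:,:2]; c=w.mean(0)
e=np.roll(w,-1,0)-w; print(np.round(w,1),c,np.linalg.norm(e,axis=1),np.degrees(np.arctan2(e[:,1],e[:,0])))
h=px2w('wa',un([((285-225)*4,0)],225,40,4),171)
for y in (6,):
  a=np.radians(6.5); inc((c[0]+50*np.cos(a),c[1]+50*np.sin(a),110),96.5)
crop('wa',270,210,385,290,6,'wah')
```

```text
[[ 532.8 -268.9]
 [ 520.6 -170.9]
 [ 618.6 -158.3]
 [ 630.5 -256.7]] [ 575.62657348 -213.68555106] [98.70799477 98.82086643 99.16309823 98.51857877] [  97.08566409    7.3404968   -83.08843191 -172.92313194]
inc [ 0.6 -2.  50.4] turn -0.0 | at [ 625.3 -206.1  160.4] yaw 96.46 F [-0.8   0.09 -0.74] w 43.0 t 11.45
```

View pics/wah.png

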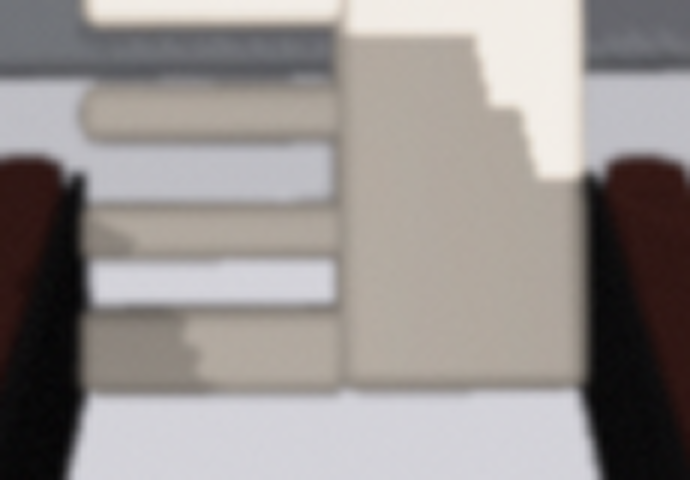

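Pan centre by wrist is (575.6,−213.7), yaw about 7°, consistent with the top view. I'll align and lower to just above toe contact, expected at tip z≈112.

Run:
```python
from h import *
inc((625.2,-208.2,114),96.8)
```

```text
inc [ 0.7 -2.1 46.4] turn -0.3 | at [ 625.3 -206.1  160.4] yaw 96.46 F [-0.8   0.09 -0.74] w 43.0 t 11.45
```

Call:
move_arm(increments=[255,0.7,-2,12,-0.3,255,0.7,-2,26,-0.3,255,0.7,-2,38,-0.3,255,0.7,-2,44,-0.3,255,0.7,-2,46,-0.3,255,0.7,-2,46,-0.3,255,0.7,-2,46,-0.3])

```text
t: 12.32
ee_pos: [625.5, -208.2, 114.9]
orientation: [-0.185, 3.128, 0.001]
ft_force: [-0.2, 0.3, -0.7]
width: 43.3
```

Run:
```python
from h import *
inc((625.2,-208.2,90),96.8); grab('wrist','wb'); crop('wb',200,0,440,290,2,'wbc')
```

```text
inc [ 0.5  0.  24.8] turn -0.0 | at [ 625.5 -208.2  114.9] yaw 96.76 F [-0.19  0.31 -0.67] w 43.3 t 12.32
```

View pics/wbc.png

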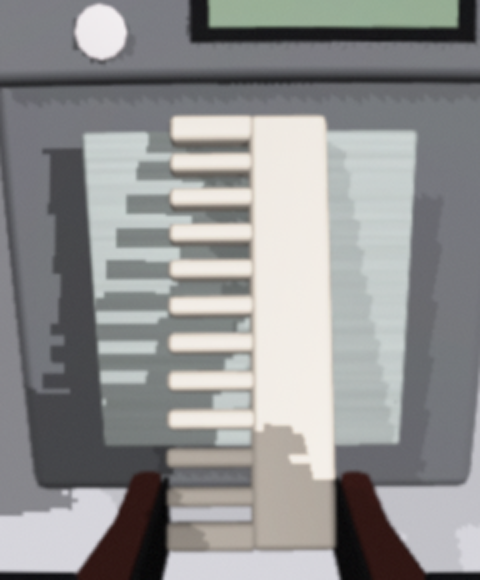

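Call:
move_arm(increments=[255,0.3,0,2.5,0,255,0.3,0,5,0,255,0.3,0,7.5,0,255,0.3,0,10,0,255,0.3,0,12.5,0,255,0.3,0,15,0])

```text
t: 13.12
ee_pos: [625.4, -208.2, 99.8]
orientation: [-0.185, 3.128, 0.001]
ft_force: [0.1, 0.3, 1.8]
width: 43.5
```

Run:
```python
from h import *
inc((625.2,-208.2,67),96.8); grab('wrist','wd'); crop('wd',200,0,440,290,2,'wdc'); grab('scene','sd');crop('sd',160,170,330,320,4.5,'sdc')
```

```text
inc [ 0.5  0.  32.8] turn -0.0 | at [ 625.4 -208.2   99.8] yaw 96.76 F [0.11 0.31 1.75] w 43.5 t 13.12
```

View pics/wdc.png

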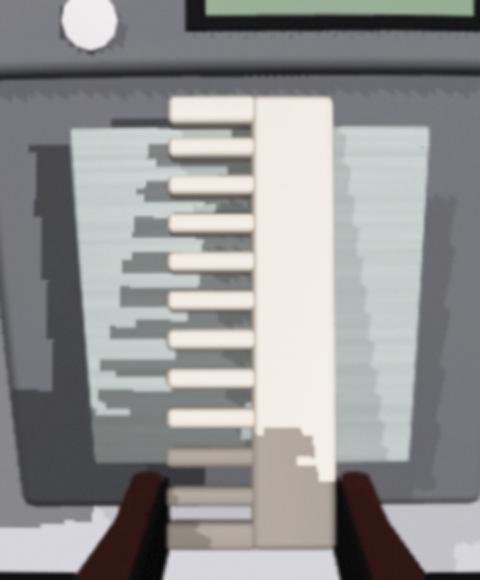

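View pics/sdc.png

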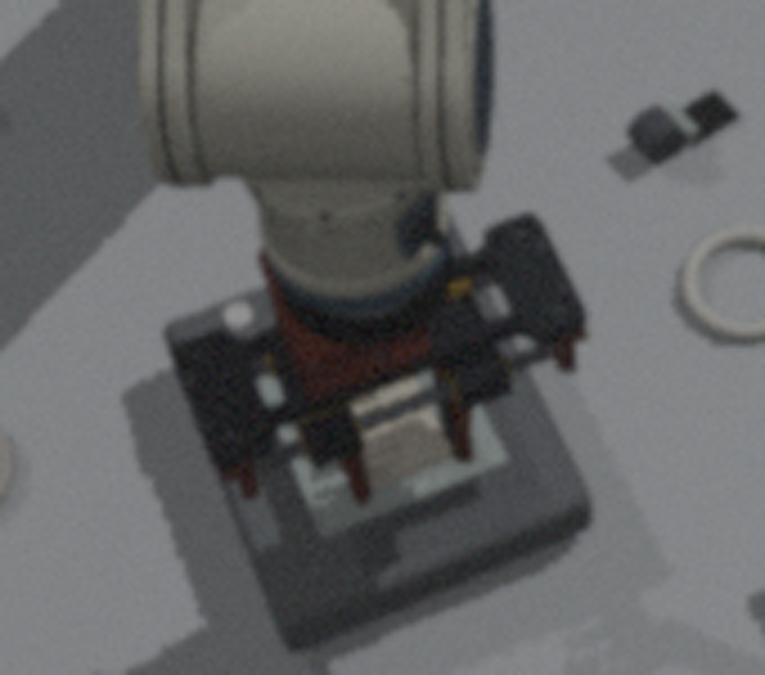

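The toe is on the pan and the comb is pivoting in the grip at under 2 N. I'll continue down.

Call:
move_arm(increments=[255,0.3,0,2,0,255,0.3,0,4,0,255,0.3,0,6,0,255,0.3,0,8,0,255,0.3,0,10,0,255,0.3,0,12,0,255,0.3,0,14,0,255,0.3,0,16,0,255,0.3,0,18,0,255,0.3,0,20,0,255,0.3,0,22,0,255,0.3,0,23,0])

```text
t: 14.72
ee_pos: [625.0, -208.2, 76.4]
orientation: [-0.185, 3.128, 0.001]
ft_force: [1.0, -0.1, 0.7]
width: 43.9
```

Run:
```python
from h import *
inc((625.2,-208.2,67),96.8); grab('wrist','we'); crop('we',200,0,440,290,2,'wec')
```

```text
inc [-0.1 -0.1  9.4] turn -0.0 | at [ 625.  -208.2   76.4] yaw 96.76 F [ 1.   -0.12  0.69] w 43.9 t 14.72
```

View pics/wec.png

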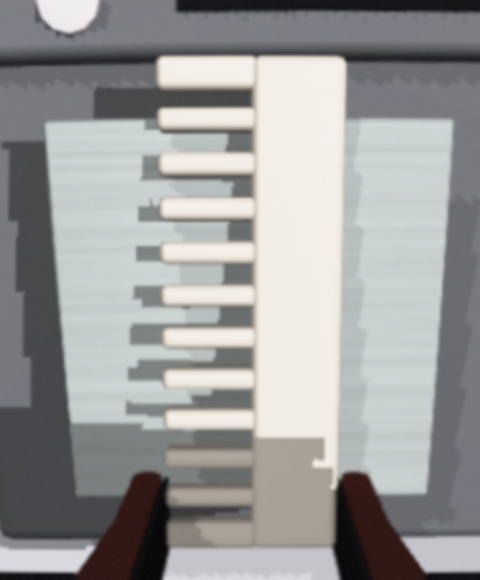

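Run:
```python
from h import *
def un(p,x0,y0,s): return (np.array(p,float)+.5)/s-.5+[x0,y0]
f=lambda p,z:px2w('we',un(p,200,0,2),z)
t=f([(157,58),(346,58)],73)
p=f([(46,122),(453,119),(427,493),(77,496)],66); h=f([(167,546),(335,545)],82)
c=p.mean(0); a=np.radians(6.9); u=np.array([np.cos(a),np.sin(a),0]); v=np.array([-u[1],u[0],0])
for q in (t,h,p): print(np.round(np.c_[(q-c)@u,(q-c)@v],1).tolist())
print(c)
```

```text
[[-61.8, -20.9], [-61.6, 21.7]]
[[56.5, -22.2], [56.3, 22.0]]
[[-49.1, -49.3], [-49.5, 49.0], [49.0, 49.7], [49.6, -49.4]]
[ 575.53615046 -213.70161801   66.        ]
```

It's within 2.5 mm of centre along its length and centred across. I'll lower the rest with a 2 mm shift away from the robot.

Call:
move_arm(increments=[255,-0.5,0,2,0,255,-1,0,4,0,255,-1.5,0,5.5,0,255,-2,0,7,0,255,-2,0,8,0,255,-2,0,8.5,0,255,-2,0,8.5,0])

```text
t: 15.65
ee_pos: [627.0, -207.8, 67.8]
orientation: [-0.185, 3.129, 0.002]
ft_force: [-1.1, 0.1, 0.9]
width: 43.3
```

Run:
```python
from h import *
inc((625.2,-208.2,67),96.8); grab('wrist','wf'); crop('wf',200,0,440,290,2,'wfc')
```

```text
inc [ 1.8 -0.2  0.8] turn -0.0 | at [ 627.  -207.8   67.8] yaw 96.76 F [-1.1   0.12  0.92] w 43.3 t 15.65
```

View pics/wfc.png

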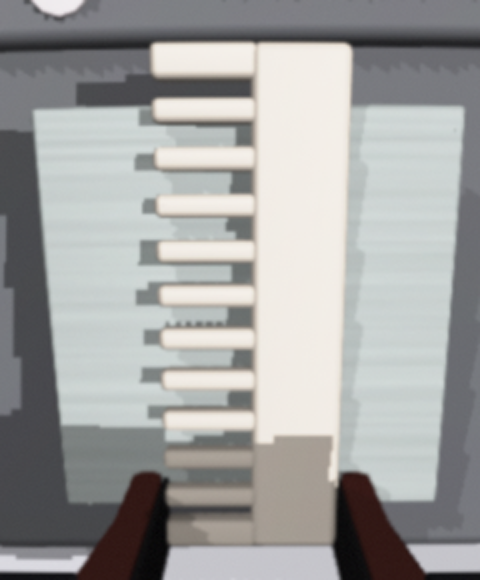

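Call:
move_arm(increments=[255,0,0,0.6,0,255,0,0,1,0,255,0,0,1,0])

```text
t: 16.08
ee_pos: [627.1, -207.9, 66.9]
orientation: [-0.185, 3.128, 0.001]
ft_force: [-0.5, 0.3, 1.9]
width: 43.6
```

Run:
```python
from h import *
inc((625.2,-208.2,67),96.8); grab('scene','sf');crop('sf',160,170,330,320,4.5,'sfc')
def un(p,x0,y0,s): return (np.array(p,float)+.5)/s-.5+[x0,y0]
f=lambda p,z:px2w('wf',un(p,200,0,2),z)
t=f([(151,44),(352,44)],73)
p=f([(34,109),(464,105),(436,499),(68,502)],66); h=f([(168,544),(334,543)],75)
c=p.mean(0); a=np.radians(6.9); u=np.array([np.cos(a),np.sin(a),0]); v=np.array([-u[1],u[0],0])
for q in (t,h,p): print(np.round(np.c_[(q-c)@u,(q-c)@v],1).tolist())
```

```text
inc [ 2.  -0.1 -0.1] turn -0.0 | at [ 627.1 -207.9   66.9] yaw 96.76 F [-0.53  0.27  1.93] w 43.6 t 16.07
[[-60.8, -21.0], [-60.7, 21.9]]
[[57.2, -21.6], [57.0, 21.5]]
[[-49.0, -49.3], [-49.5, 48.9], [48.9, 49.8], [49.5, -49.4]]
```

View pics/sfc.png

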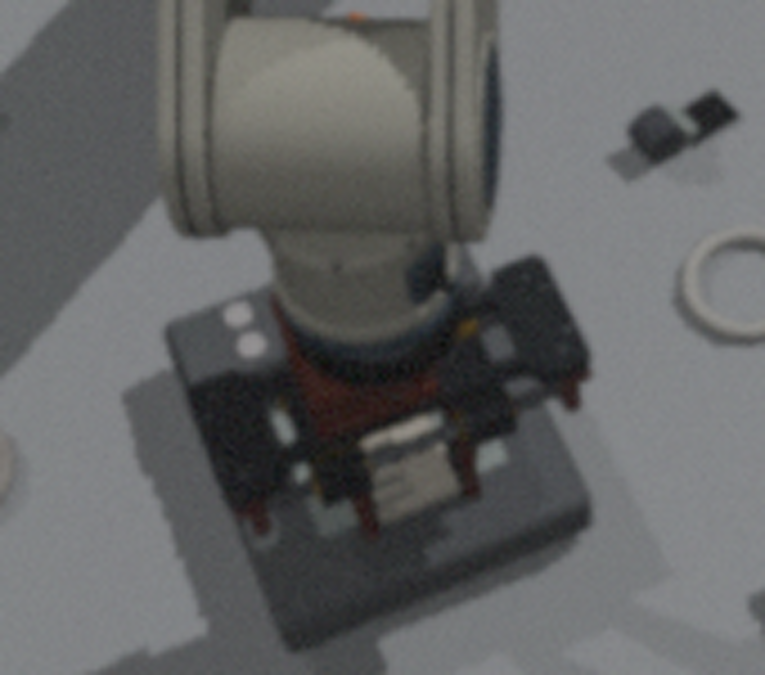

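Call:
move_arm(increments=[255,-1,0,0,0,255,-1.7,0,0,0,160,-1.7,0,0,0,140,-1.7,0,0,0,134,-1.7,0,0,0,131,-1.7,0,0,0,128,-1.7,0,0,0,125,-1.7,0,0,0,122,-1.7,0,0,0,116,-1.7,0,0,0,105,-1.7,0,0,0,100,-1.7,0,0,0])

```text
t: 17.62
ee_pos: [628.9, -207.7, 66.9]
orientation: [-0.185, 3.128, 0.001]
ft_force: [-0.1, 0.7, -0.2]
width: 53.2
```

Run:
```python
from h import *
inc((625.2,-208.2,67),96.8); grab('wrist','wg'); crop('wg',200,0,440,290,2,'wgc')
```

```text
inc [ 3.7 -0.1 -0.1] turn -0.0 | at [ 628.9 -207.7   66.9] yaw 96.76 F [-0.13  0.69 -0.2 ] w 53.2 t 17.62
```

View pics/wgc.png

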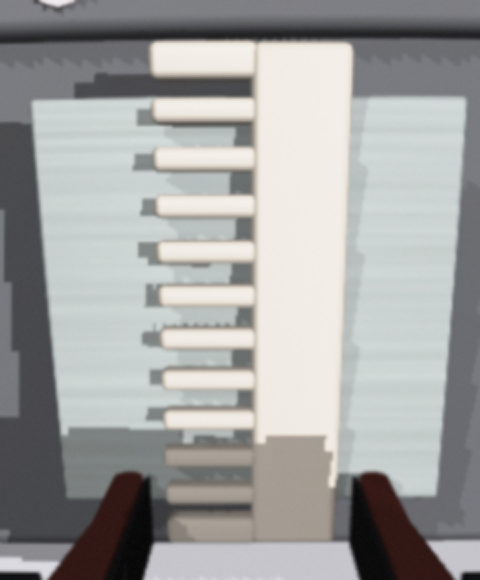

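Released, and it lies flat. I'll retreat upward and check.

Call:
move_arm(increments=[60,0,0,0,0,60,0,0,-5,0,60,0,0,-20,0,40,0,0,-50,0,20,0,0,-90,0,0,-20,0,-130,0,0,-40,0,-150,0,0,-40,0,-150,0,0,-40,0,-150,0])

```text
t: 18.8
ee_pos: [666.1, -203.0, 216.4]
orientation: [-0.185, 3.13, 0.002]
ft_force: [0.3, -0.1, -0.1]
width: 87.7
```

Run:
```python
from h import *
inc((625.2,-208.2,67),96.8); grab('wrist','wh'); crop('wh',220,60,420,260,3,'whc'); grab('scene','sh'); grab('top','th')
```

```text
inc [ 42.2  -0.5 149.1] turn -0.0 | at [ 666.1 -203.   216.4] yaw 96.77 F [ 0.34 -0.12 -0.09] w 87.7 t 18.8
```

View pics/whc.png

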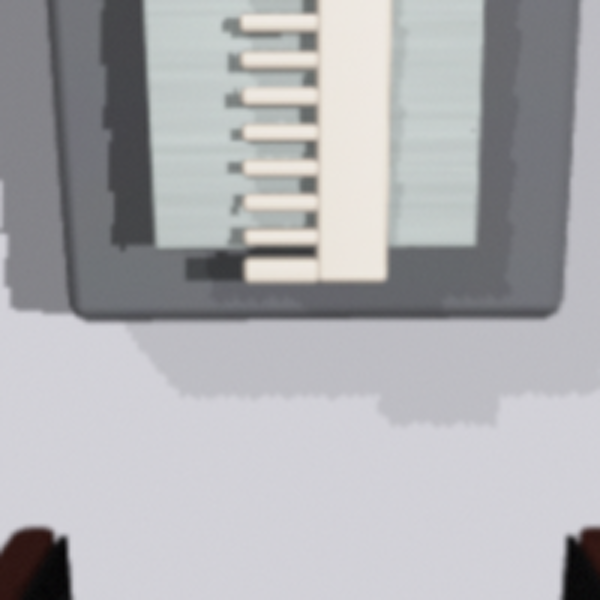

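View pics/sh.png

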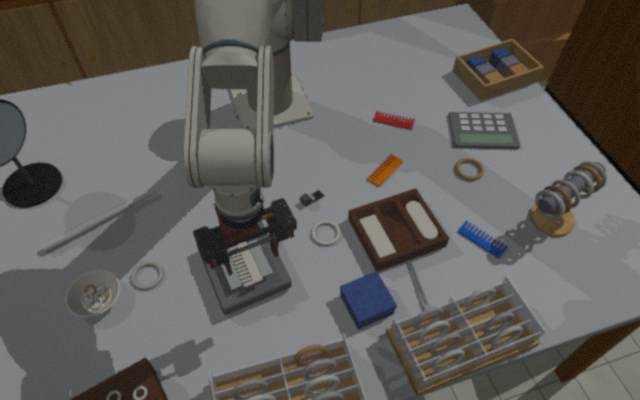

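View pics/th.png

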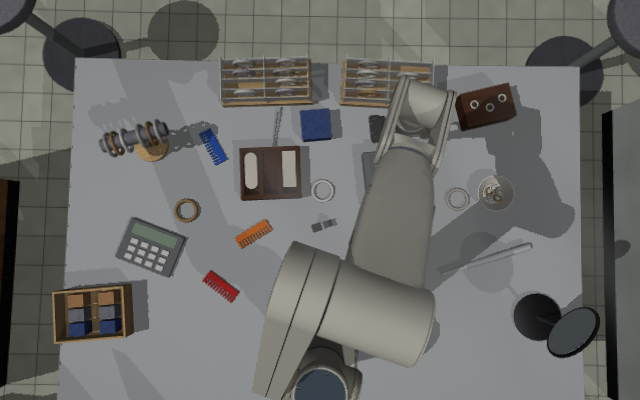

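Run:
```python
from h import *
crop('wh',240,0,400,170,4.5,'whd')
```

```text
(no output)
```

View pics/whd.png

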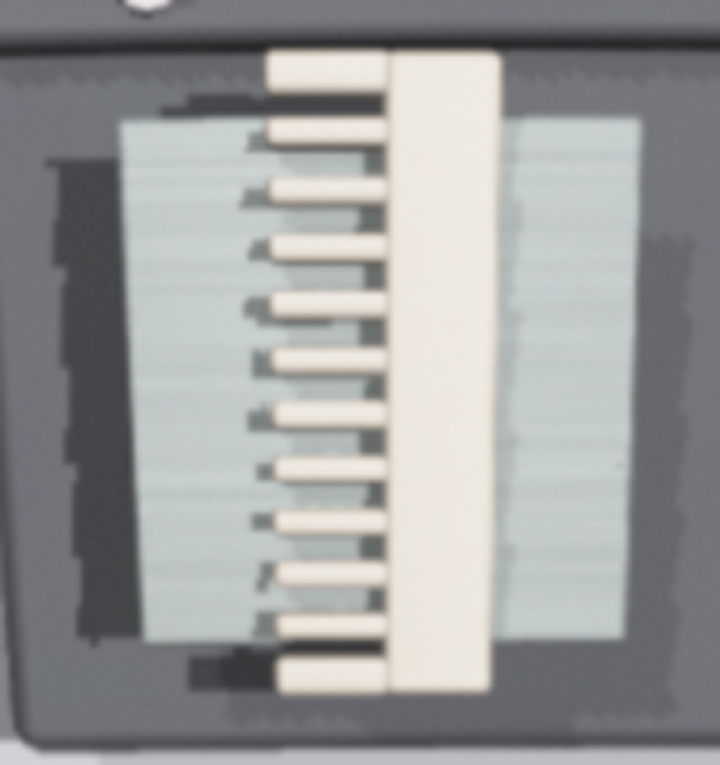

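Run:
```python
from h import *
def un(p,x0,y0,s): return (np.array(p,float)+.5)/s-.5+[x0,y0]
f=lambda p,z:px2w('wh',un(p,240,0,4.5),z)
t=f([(266,51),(501,51),(491,691),(277,692)],73)
p=f([(120,122),(642,118),(626,638),(145,641)],66)
c=p.mean(0); a=np.radians(7); u=np.array([np.cos(a),np.sin(a),0]); v=np.array([-u[1],u[0],0])
for q in (t,p): print(np.round(np.c_[(q-c)@u,(q-c)@v],1).tolist())
print(np.round(((t.mean(0)-c)@u,(t.mean(0)-c)@v),1))
crop('sh',340,185,455,270,6,'shc')
a0,a1=ld('s0')['f'].astype(int),ld('sh')['f'].astype(int)
```

```text
[[-59.7, -21.2], [-59.5, 21.9], [59.1, 21.7], [59.1, -22.0]]
[[-49.3, -49.8], [-49.4, 49.4], [49.3, 49.9], [49.4, -49.5]]
[-0.3  0.1]
```

View pics/shc.png

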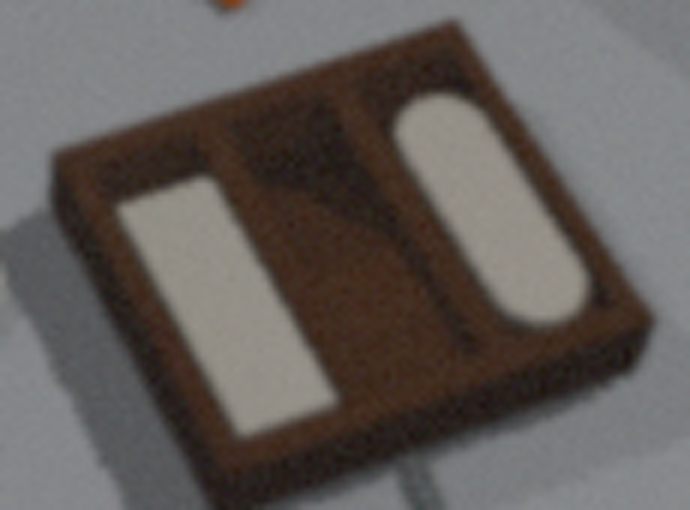

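The comb is centred within 0.5 mm and flat, and the other stones haven't moved. Handing in.

```bash
python3 -c "
from workcell import ctrl
print(ctrl.close_job())"
```

```text
the job is handed in; nothing more can be done
None
```

The comb-toothed stone is lying flat and centred on the scale's pan, and I handed the job in at about 19 s of the 58 s allowed.

I pressed the toe down onto the ramp and drew the stone about 9 mm down it. After I lifted off, it stayed tipped. I then took it by the raised heel and set the toe on the pan. It pivoted flat in the grip as I lowered it, with under 2 N in the readings, and I opened the fingers slowly.

**Last checks (wrist view):**
- **Position:** the comb's centre is about 0.3 mm from the pan's centre along its length and 0.1 mm across, parallel within about half a degree.
- **Overhang:** about 10 mm at each end.
- **Gripper:** open and about 150 mm above the pan, with no contact force.

**Bystanders:** the other two stones are in their pockets as before, and nothing else I could see had moved. The arm hid the second orange comb in both closing pictures, so I couldn't recheck that one.

**Disagreement:** the scene camera placed things about 4 mm farther out than the top and wrist cameras, which agreed with each other. I relied on those two.

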